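# Fit the platen of the mosaic press over its guide rod and stop pin

### The job

Fit the loose plywood platen onto the mosaic press: thread its steel sleeve over the tall rod, keeping the platen level so that it does not bind, and lower it until its other end meets the short stop pin, whose place along its curved slot you must find by feel (or by eye). Swing the platen about the rod until the pin enters the hole in that end, then lower it gently, without letting it drop, until it lies fully home and flat on the mosaic, and let go. Leave the jar, bowl, hammer and stone where they are.

Things in the scene. Friction and masses are not known exactly. Their poses are not given: they have to be found in the camera images.
- bed: Press bed, fixed: grey slab 240 (its x) x 140 (y) x 22 mm; origin at the centre of its underside, on the table, z up. A flat mosaic plaque, 100 (x) x 112 (y) mm, is fixed on its middle, top 36 mm above the table. A tall guide rod stands at x = +78 mm, y = 0; a short stop pin stands in a curved slot near the -x end.
- rod_top (a point): Point on the tall guide rod's axis at its top, 190 mm above the table. Steel rod, fixed, upright, 16 mm diameter, the last 5 mm tapered to 8 mm; the collar at its foot is 32 mm in diameter and ends 28 mm above the table.
- bed_slot_mid (a point): Middle of the curved slot, on the bed's upper face (22 mm high), bed x = -77 mm. The fixed upright stop pin (steel, 15 mm diameter, top 80 mm above the table, last 5 mm tapered to 9 mm) is always 155 mm from the rod's axis but anywhere up to 17 mm (0.11 rad about the rod) along the slot to either side of this point. Its place is not measured: find it by touch or camera.
- platen: Loose plywood platen, 0.3 to 0.65 kg: board 200 (its x) x 90 (y) x 18 mm; origin at the centre of its underside, z up. Bore with steel sleeve at x = +78 mm, plain hole at x = -77 mm, both y = 0. Wooden handle rib between them on top. Starts flat on the table, right way up; home, its underside is 36 mm above the table.
- sleeve (a point): Point on the bore's axis at the platen's underside. The 19 mm bore goes through the board and the steel sleeve (34 mm outside) on it, which ends 44 mm above the underside.
- pin_hole (a point): Centre of the plain 20 mm through hole at the platen's underside, 155 mm from the bore's axis.
- handle (a point): Middle of the handle rib (platen x = -10 mm, y = 0), 44 mm above the platen's underside. Rib: 70 long (x, -45 to +25 mm), 22 mm wide (y), rising from the board's top at 18 mm to 62 mm above the underside; grip across its width. Pressing on the pin with more than a few N tips the board in the fingers and it binds on the rod.
- glue_jar: Bystander: jar, 64 mm diameter, 85 mm high, origin under its centre. Leave alone.
- chip_bowl: Bystander: white bowl, 100 mm diameter, 45 mm high, origin under its centre. Leave alone.
- hammer: Bystander: hand hammer lying on the table, handle towards its -x, origin under its middle. Leave alone.
- stone: Bystander: flat round stone, 76 mm diameter, 30 mm high, origin under its centre. Leave alone.

How it is judged:
By the outcome, as a careful person would: the job done as asked, in the order asked, and still so for the second after the job is handed in, with the robot touching nothing.
It also fails if it takes over 58 s, if anything falls off the work surface, if the arm or the gripper's body presses on something with over 40 N, if the wrist force passes 120 N, or if a joint passes its speed limit or range.

### The arm

A 6-joint arm with a two-finger parallel gripper is mounted at the origin on the work surface. World frame = base frame: x ahead of the robot, y to its left, z up, the work surface at z = 0. Lengths are in m, angles in degrees, forces in N, time in s.
With the tool pointing down it reaches from about 0.35 to 0.875 m from the base axis. Payload 4.2 kg.
Tool frame: the origin (TCP) lies on the centre line of the jaws, within the pads' length; the fingertips stand tip_reach ahead of it and the grasp point (between the pads) is the TCP (tip_reach is the distance from the TCP to the fingertips, in m); z points along the fingers, y is the line along which they close (so a half turn about z gives the same grasp; the last joint's range is limited). The gripper opens to 87 mm and grips with 3 to 60 N. Pads are 19 mm wide; open, the fingers measure 117 mm over their backs; the gripper's body (75 mm by 190 mm) begins 51 mm behind the grasp point.
Start: joints at [-60.814, 22.042, 0.453, 0, -68.411, -14.817], TCP at [0.155, -0.605, 0.242] pointing down, gripper open.
Joint ranges: [-179.83, 179.83], [-69.29, 118.12], [-61.27, 80.66], [-181.25, 117.63], [-171.15, -9.14], [-177.46, 177.46]. Speed limits (degrees/s): [159.86, 159.86, 180, 180, 180, 180].

### API

Orientations are given as a 3x3 rotation matrix whose columns are the frame's x, y, z axes.
In Python, from station import sense, capture, finish_job, tip_reach gives the robot as it stands.
- The arm moves only by the tool arm_command, never from a script. Its argument "deltas" is a list of rows, each a list of 7 numbers: the turn, a rotation vector about the tool's x, y, z in rad, then the shift along the tool's x, y, z in cm, then the closure, from -1 (fully open) to 1 (shut), so that 0 is half open. In form: [[rx, ry, rz, dx, dy, dz, hand], ...]. A call has 1 to 8 rows; each row is the pose to reach, as a shift and turn from the pose commanded when the call began, along the tool's axes at that moment; what a row does not reach only later rows make up. A row lasts 1/12 s, in which the tool goes at most 41.7 mm and 7.16 degrees, less where a joint would pass 70% of its speed; a pose out of reach is approached as far as the arm can. A call with a gripper value outside its range is refused whole. The fingers move at their own pace and stop on an object; the grip force is fixed at half the most. Time passes only in rows, so rows that repeat a pose let the fingers close. It gives the time, the measured TCP pose, the force, the opening and the grip force at its end, in the units of the state.
- sense(): the state, without advancing time (a new reading comes with each control period).
- capture(name): name is "scene" or "side" or "wrist"; returns a dict with "pixels" (420x560x3 uint8, blue, green, red), "fovy" (degrees; the focal length in pixels is half the picture's height over the tangent of half this angle, whatever the lens; pixels are square), "cx", "cy" (the principal point, pixels), "rvec" (rotation vector, rad) and "tvec" (3), from world to camera coordinates, as OpenCV has them. Camera axes: x right, y down, z forward; pixel columns grow to the right and rows downward; lengths in m; the calibration is good to about 2 mm. The wrist camera is an equidistant fisheye: a pixel r from the principal point sees the ray r / f radians off the axis. A picture is of the moment at which its call begins. There is no depth.
- finish_job(): hands the job in; it is judged then, once.
The state is a dict: "time_s": time; "joints": joint angles; "joint_velocities": joint speeds; "effort": joint torques, N m; "tcp_pos": TCP position; "ee_rot": TCP orientation; "wrist_force": force on the tool from outside, world axes, zero at the start; "moment": the same for the moment, N m; "gripper_width": opening from 0.0 (shut) to 1.0 (fully open); "gripper_force": force on a finger pad.
Only numpy, scipy, OpenCV 4.12 (cv2) and the standard library are available. Lean on these libraries where they do the work, as an engineer would, in place of code of your own. Each camera call takes 0.05 s, during which the arm holds its last target. There are 200 camera calls.

## Working session

There is one attempt and no reset: what is moved stays moved. The work goes in short steps, Python scripts to look and compute and a tool call to move; the robot and the scene stay as the last step left them, time stands still between calls to the robot, and variables do not carry over. Pictures are saved under pics/ and viewed, at most 10 in all, crops included, and the job is handed in when it is done.

Besides the shell and the picture viewer there is one more tool, called after "Emit:" by a JSON object that holds its "fn" and its "kwargs". arm_command: Moves the arm, as the interface text tells. Its arguments: {"type":"object","properties":{"deltas":{"type":"array"}},"required":["deltas"]}

```bash
ls; mkdir -p pics
cat > h.py <<'E'
import numpy as np, cv2
from station import sense, capture, finish_job, tip_reach
def save(n,f):
    c=capture(n); cv2.imwrite('pics/'+f,c['pixels']); np.savez('pics/'+f[:-4]+'.npz',**{k:v for k,v in c.items()},name=n); return c
def load(f): 
    return dict(np.load('pics/'+f[:-4]+'.npz'))
def ray(c,u,v,wrist=False):
    f=210/np.tan(np.radians(float(c['fovy']))/2)
    x,y=u-float(c['cx']),v-float(c['cy'])
    if wrist:
        r=np.hypot(x,y)+1e-9; t=r/f; d=np.array([np.sin(t)*x/r,np.sin(t)*y/r,np.cos(t)])
    else: d=np.array([x/f,y/f,1])
    R=cv2.Rodrigues(np.array(c['rvec'],float))[0]; t=np.array(c['tvec'],float).ravel()
    return -R.T@t, R.T@d
def atz(c,u,v,z,wrist=False):
    o,d=ray(c,u,v,wrist); return o+d*(z-o[2])/d[2]
E
python3 - <<'E'
from h import *
print(tip_reach); s=sense(); print({k:np.round(v,3).tolist() for k,v in s.items()})
a=save('scene','a.png');b=save('side','b.png');w=save('wrist','w.png')
for c in(a,b,w): print(c['fovy'],ray(c,280,210))
cv2.imwrite('pics/ab.png',cv2.resize(np.hstack([a['pixels'],b['pixels']]),(800,300)))
E
```

```text
pics
0.019
{'time_s': 0.0, 'joints': [-60.813, 22.093, 0.379, -0.027, -68.411, -14.816], 'joint_velocities': [0.058, 0.07, 0.044, -0.035, -0.059, 0.036], 'effort': [0.001, -39.067, 18.74, 4.22, 0.011, -0.0], 'tcp_pos': [0.155, -0.605, 0.24], 'ee_rot': [[-0.969, -0.248, -0.001], [-0.248, 0.969, 0.002], [0.0, 0.002, -1.0]], 'wrist_force': [0.271, -0.626, -0.828], 'moment': [-0.047, -0.044, -0.027], 'gripper_force': 0.0, 'gripper_width': 1.003}
47.438008207127325 (array([ 1.16928392, -0.49945694,  1.0201675 ]), array([-0.49637398,  0.41859665, -0.76057163]))
48.372828501384575 (array([0.51632575, 0.87359907, 1.03184092]), array([ 0.06210335, -0.68043569, -0.73022646]))
65.70646984690485 (array([ 0.08130466, -0.62429938,  0.38352337]), array([ 0.27565752,  0.06444755, -0.95912951]))
```

View pics/a.png

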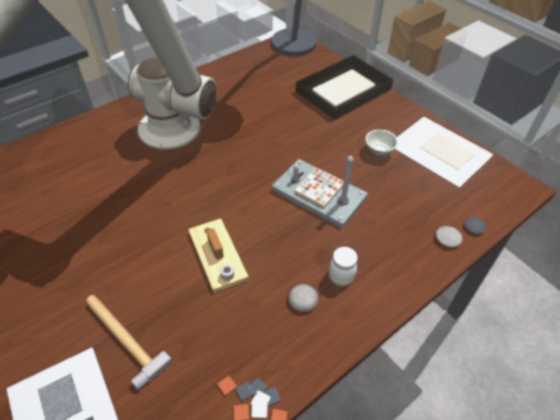

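View pics/b.png

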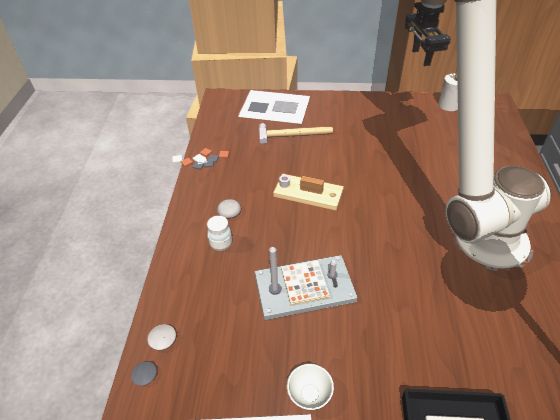

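The scene view shows the platen around (217,253), rod top at (349,158) and pin near (296,176). The side view shows the platen at (309,190), rod top at (273,250) and pin at (333,265). I'll enlarge these.

Run:
```python
from h import *
a=cv2.imread('pics/a.png');b=cv2.imread('pics/b.png')
z=lambda i,x,y:cv2.resize(i[y:y+75,x:x+100],(400,300),interpolation=cv2.INTER_CUBIC)
cv2.imwrite('pics/z.png',np.vstack([np.hstack([z(a,270,150),z(a,170,217)]),np.hstack([z(b,255,243),z(b,260,155)])]))
```

```text
(no output)
```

View pics/z.png

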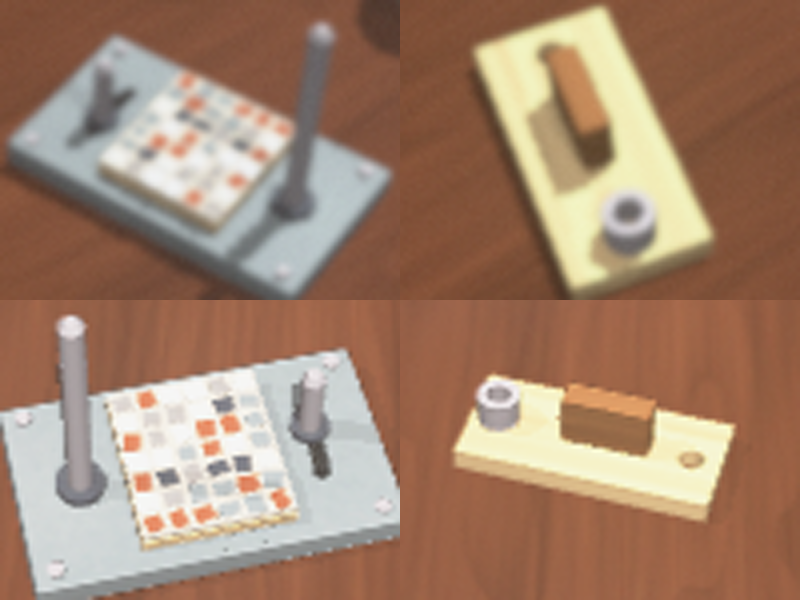

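Run:
```python
from h import *
a=load('a.png');b=load('b.png')
for n,pa,pb,z in [('rod',(350,157.5),(272.75,249.25),.19),('pin',(296,165.5),(333.75,261.75),.08),('sleeve',(227.25,269.5),(284.5,178.25),.044),('hole',None,(332.75,194.75),.018),('handle',None,(312.25,180.25),.062),
 ('pc1',(188.75,228.75),None,.018),('pc2',(221.25,219),None,.018),('pc3',(248,276.5),None,.018),('pc4',(213.75,289.5),None,.018),('bed1',(299.2,159.2),None,.022),('bed2',(272,186.7),None,.022),('bed3',(367.5,193.75),None,.022),('rodfootB',None,(275.3,288),.03)]:
    print(n,*[atz(c,*p,z).round(4) if p else '-' for c,p in((a,pa),(b,pb))])
```

```text
rod [0.6017 0.2067 0.19  ] [0.5966 0.2124 0.19  ]
pin [0.4558 0.1571 0.08  ] [0.4506 0.1592 0.08  ]
sleeve [ 0.6    -0.1817  0.044 ] [ 0.595  -0.1815  0.044 ]
hole - [ 0.4456 -0.1412  0.018 ]
handle - [ 0.5094 -0.1566  0.062 ]
pc1 [ 0.4158 -0.1793  0.018 ] -
pc2 [ 0.4415 -0.0928  0.018 ] -
pc3 [ 0.6333 -0.1451  0.018 ] -
pc4 [ 0.6116 -0.2313  0.018 ] -
bed1 [0.397  0.2229 0.022 ] -
bed2 [0.4355 0.0872 0.022 ] -
bed3 [0.6248 0.2833 0.022 ] -
rodfootB - [0.5961 0.2109 0.03  ]
```

```bash
cat >> h.py <<'E'
def go(p,yaw=None):
    "delta in tool axes (rz rad, xyz cm) to reach p with tool x at world yaw (deg), tool level"
    s=sense(); R=np.array(s['ee_rot']); x=s['tcp_pos']
    if yaw is None: yaw=np.degrees(np.arctan2(R[1,0],R[0,0]))
    c,n=np.cos(np.radians(yaw)),np.sin(np.radians(yaw))
    T=np.array([[c,n,0],[n,-c,0],[0,0,-1]])
    print('t',s['time_s'],'tcp',np.round(x,4),'yaw',np.degrees(np.arctan2(R[1,0],R[0,0])).round(2),'F',np.round(s['wrist_force'],1),'M',np.round(s['moment'],2),'w',round(s['gripper_width'],3))
    print('rot',cv2.Rodrigues(R.T@T)[0].ravel().round(4),'shift',(R.T@(np.array(p)-x)*100).round(2))
E
python3 -c "
from h import *
go((.527,-.163,.17),165.1)"
```

```text
t 0.15 tcp [ 0.155  -0.605   0.2407] yaw -165.64 F [-0.4 -0.3 -0.4] M [0.02 0.01 0.01] w 0.998
rot [ 1.700e-03 -5.000e-04  5.107e-01] shift [-47.    33.58   7.12]
```

Emit:
{"fn": "arm_command", "kwargs": {"deltas": [[0,0,0.06,-3.35,2.4,0.5,-1],[0,0,0.13,-6.7,4.8,1,-1],[0,0,0.2,-10.1,7.2,1.5,-1],[0,0,0.26,-13.4,9.6,2,-1],[0,0,0.32,-16.8,12,2.5,-1],[0,0,0.38,-20.1,14.4,3,-1],[0,0,0.45,-23.5,16.8,3.5,-1],[0,0,0.51,-26.8,19.2,4,-1]]}}

```text
time_s: 0.82
tcp_pos: [0.3679, -0.3511, 0.2013]
ee_rot: [[-0.966, 0.26, 0.0], [0.26, 0.966, 0.0], [-0.0, 0.0, -1.0]]
wrist_force: [0.8, -0.8, 0.7]
gripper_width: 1.002
gripper_force: 0.0
```

```bash
python3 -c "
from h import *
go((.527,-.163,.17),165.1)"
```

```text
t 0.8167 tcp [ 0.3679 -0.3511  0.2013] yaw 164.95 F [ 0.8 -0.8  0.7] M [-0.05 -0.11  0.01] w 1.002
rot [ 0.0001  0.     -0.0025] shift [-10.48  22.3    3.13]
```

Emit:
{"fn": "arm_command", "kwargs": {"deltas": [[0,0,0,-1.6,3.5,0.5,-1],[0,0,0,-3.2,7,1,-1],[0,0,0,-4.8,10.4,1.5,-1],[0,0,0,-6.4,13.8,2,-1],[0,0,0,-8,17.2,2.5,-1],[0,0,0,-9.5,20.3,2.9,-1],[0,0,0,-10.4,22.2,3.1,-1],[0,0,0,-10.5,22.3,3.1,-1]]}}

```text
time_s: 1.48
tcp_pos: [0.5279, -0.1615, 0.1696]
ee_rot: [[-0.968, 0.252, -0.0], [0.252, 0.968, 0.0], [0.0, 0.0, -1.0]]
wrist_force: [0.5, -0.5, -0.3]
gripper_width: 0.999
gripper_force: 0.0
```

```bash
python3 -c "
from h import *
go((.527,-.163,.17),165.1)
c=save('wrist','w2.png');cv2.imwrite('pics/w2b.png',cv2.resize(c['pixels'],(800,600),interpolation=cv2.INTER_CUBIC))"
```

```text
t 1.4833 tcp [ 0.5279 -0.1615  0.1696] yaw 165.39 F [ 0.5 -0.5 -0.3] M [-0.08  0.02 -0.01] w 0.999
rot [ 0.0001 -0.0004  0.005 ] shift [ 0.05 -0.17 -0.04]
```

View pics/w2b.png

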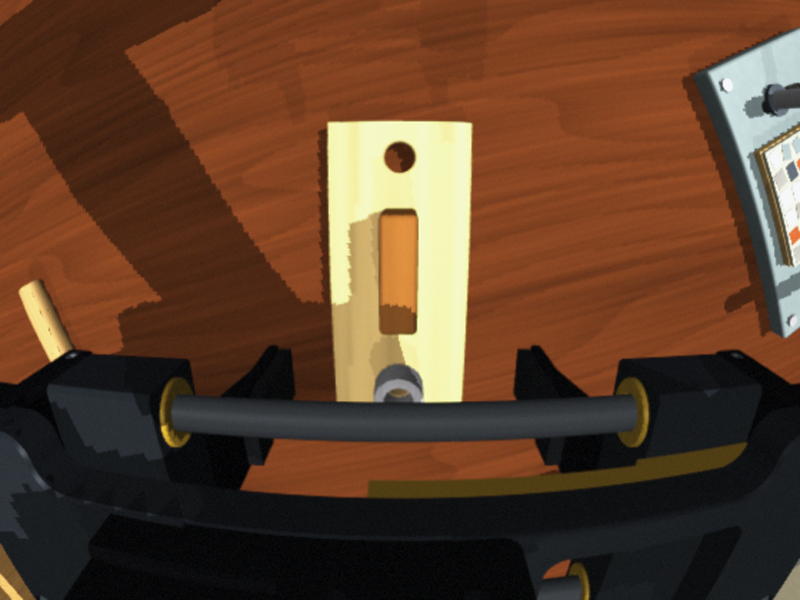

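The platen is straight below: hole at (400,157), rib from y=210 to 334 centred on x=398.5, sleeve top at (398,383).

```bash
python3 -c "
from h import *
c=load('w2.png')
for n,u,v,z in [('hole',400,156,.018),('ribfar',398.5,210,.062),('ribnear',398,305,.062),('ribnearfoot',398,334,.018),('L1',328,122,.018),('R1',472,122,.018),('sl',398.5,383,.044)]: print(n,atz(c,u*.7,v*.7,z,True).round(4))
go((.527,-.163,.043),165.1)"
```

```text
hole [ 0.447  -0.1426  0.018 ]
ribfar [ 0.4761 -0.1507  0.062 ]
ribnear [ 0.5278 -0.1645  0.062 ]
ribnearfoot [ 0.5606 -0.1737  0.018 ]
L1 [ 0.4138 -0.1806  0.018 ]
R1 [ 0.4366 -0.0933  0.018 ]
sl [ 0.5839 -0.1792  0.044 ]
t 1.5333 tcp [ 0.5268 -0.1627  0.1698] yaw 165.33 F [-0.1  0.3 -0.2] M [-0.09 -0.02 -0.03] w 1.005
rot [-0.0002 -0.001   0.004 ] shift [-0.04 -0.02 12.68]
```

Emit:
{"fn": "arm_command", "kwargs": {"deltas": [[0,0,0,0.1,0,3.5,-1],[0,0,0,0.15,0,7,-1],[0,0,0,0.15,0,10,-1],[0,0,0,0.15,0,12,-1],[0,0,0,0.15,0,12.7,-0.2],[0,0,0,0.15,0,12.7,1],[0,0,0,0.15,0,12.7,1],[0,0,0,0.15,0,12.7,1]]}}

```text
time_s: 2.2
tcp_pos: [0.5254, -0.1644, 0.0452]
ee_rot: [[-0.967, 0.256, 0.003], [0.256, 0.967, -0.0], [-0.003, 0.0, -1.0]]
wrist_force: [-0.4, 0.4, 0.5]
gripper_width: 0.781
gripper_force: 0.0
```

Emit:
{"fn": "arm_command", "kwargs": {"deltas": [[0,0,0,0,0,0,1],[0,0,0,0,0,0,1],[0,0,0,0,0,0,1],[0,0,0,0,0,0,1]]}}

```text
time_s: 2.53
tcp_pos: [0.5246, -0.1639, 0.0442]
ee_rot: [[-0.967, 0.256, 0.001], [0.256, 0.967, -0.0], [-0.001, 0.0, -1.0]]
wrist_force: [0.0, -0.2, -0.2]
gripper_width: 0.476
gripper_force: 0.0
```

Emit:
{"fn": "arm_command", "kwargs": {"deltas": [[0,0,0,0,0,0,1],[0,0,0,0,0,0,1],[0,0,0,0,0,0,1],[0,0,0,0,0,0,1],[0,0,0,0,0,0,1],[0,0,0,0,0,0,1]]}}

```text
time_s: 3.03
tcp_pos: [0.5243, -0.1639, 0.0436]
ee_rot: [[-0.967, 0.256, -0.0], [0.256, 0.967, -0.0], [0.0, -0.0, -1.0]]
wrist_force: [-0.8, 0.8, -0.1]
gripper_width: 0.252
gripper_force: 30.0
```

Emit:
{"fn": "arm_command", "kwargs": {"deltas": [[0,0,0,0,0,-0.6,1],[0,0,0,0,0,-2,1],[0,0,0,0,0,-5,1],[0,0,0,0,0,-9,1],[0,0,0,0,0,-13,1],[0,0,0,0,0,-17,1],[0,0,0,0,0,-20.5,1],[0,0,0,0,0,-22,1]]}}

```text
time_s: 3.7
tcp_pos: [0.5254, -0.1641, 0.2686]
ee_rot: [[-0.967, 0.256, 0.007], [0.256, 0.967, -0.001], [-0.007, 0.001, -1.0]]
wrist_force: [1.4, -0.6, -4.9]
gripper_width: 0.25
gripper_force: 30.0
```

Emit:
{"fn": "arm_command", "kwargs": {"deltas": [[0,0,0,0,0,0,1],[0,0,0,0,0,0,1]]}}

```text
time_s: 3.87
tcp_pos: [0.5233, -0.1633, 0.2625]
ee_rot: [[-0.966, 0.257, -0.001], [0.257, 0.966, 0.002], [0.002, 0.001, -1.0]]
wrist_force: [-0.5, 0.3, -6.8]
gripper_width: 0.252
gripper_force: 30.0
```

Run:
```python
from h import *
a=save('scene','a3.png');b=save('side','b3.png');w=save('wrist','w3.png')
go((.527,-.163,.26),165.1)
cv2.imwrite('pics/t3.png',np.hstack([cv2.resize(w['pixels'],(400,300)),cv2.resize(b['pixels'][80:230,240:440],(400,300),interpolation=cv2.INTER_CUBIC)]))
```

```text
t 4.0167 tcp [ 0.5227 -0.1635  0.2604] yaw 165.12 F [ 0.5  0.1 -5.2] M [-0.06 -0.03  0.01] w 0.25
rot [-0.0004 -0.0064  0.0004] shift [-0.41  0.16  0.04]
```

View pics/t3.png

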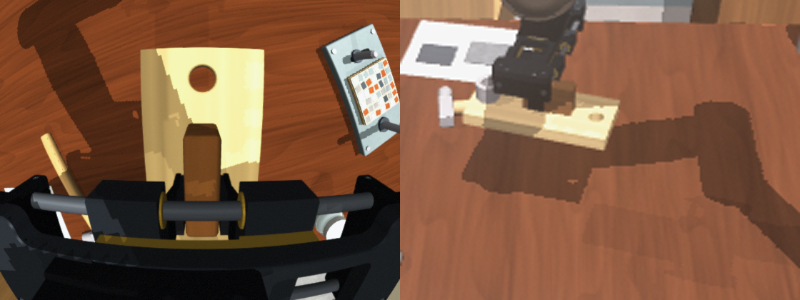

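Platen hangs about level: hole in wrist at (203,78)/400-scale, and in side crop at (596,117). I'll check the level by triangulating the hole.

Run:
```python
from h import *
w=load('w3.png');b=load('b3.png')
s=sense();x=np.array(s['tcp_pos']);R=np.array(s['ee_rot'])
W=w['pixels'];g=W[85:135,255:315].astype(int)
m=(g.sum(2)<g.sum(2).max()*.5); 
n,l,st,ce=cv2.connectedComponentsWithStats(m.astype(np.uint8)); print([(st[i,4],(ce[i]+[255,85]).round(1).tolist()) for i in range(1,n) if st[i,4]>100])
h=(203*1.4,78*1.4)
o1,d1=ray(w,*h,True);o2,d2=ray(b,338,138.5)
A=np.c_[d1,-d2];k=np.linalg.lstsq(A,o2-o1,rcond=None)[0]
p,q=o1+d1*k[0],o2+d2*k[1];print('tri',p.round(4),q.round(4))
e=x+R@np.array([.082,0,.0436-.018]);print('expected',e.round(4))
print('atz',atz(w,*h,e[2],True).round(4))
```

```text
[(np.int32(1104), [283.0, 109.4])]
tri [ 0.4451 -0.1418  0.234 ] [ 0.4436 -0.1417  0.234 ]
expected [ 0.4432 -0.1424  0.2353]
atz [ 0.4451 -0.1418  0.2353]
```

Emit:
{"fn": "arm_command", "kwargs": {"deltas": [[0,0,-0.03,0.4,1.5,0,1],[0,0,-0.1,1.2,5,0,1],[0,0,-0.18,2.2,9,0,1],[0,0,-0.27,3.2,13,0,1],[0,0,-0.35,4.2,17,0,1],[0,0,-0.43,5.2,21,0,1],[0,0,-0.5,6,24.5,0,1],[0,0,-0.55,6.7,27.5,0,1]]}}

```text
time_s: 4.68
tcp_pos: [0.5289, 0.1214, 0.2612]
ee_rot: [[-0.957, -0.291, -0.004], [-0.291, 0.957, -0.001], [0.004, -0.0, -1.0]]
wrist_force: [1.2, -0.4, -5.1]
gripper_width: 0.248
gripper_force: 30.0
```

```bash
python3 -c "
from h import *
go((.5294,.1842,.262),199.4)"
```

```text
t 4.6833 tcp [0.5289 0.1214 0.2612] yaw -163.08 F [ 1.2 -0.4 -5.1] M [-0.1  -0.16 -0.06] w 0.248
rot [-0.0001 -0.0041 -0.0434] shift [-1.87  6.   -0.09]
```

Emit:
{"fn": "arm_command", "kwargs": {"deltas": [[0,0,-0.02,-0.8,2.5,0,1],[0,0,-0.035,-1.4,4.5,0,1],[0,0,-0.043,-1.8,5.7,0,1],[0,0,-0.043,-1.9,6,0,1],[0,0,-0.043,-1.9,6,0,1],[0,0,-0.043,-1.9,6,0,1],[0,0,-0.043,-1.9,6,0,1]]}}

```text
time_s: 5.27
tcp_pos: [0.5308, 0.1808, 0.2631]
ee_rot: [[-0.945, -0.326, -0.001], [-0.326, 0.945, -0.001], [0.001, -0.001, -1.0]]
wrist_force: [0.2, -1.0, -4.8]
gripper_width: 0.25
gripper_force: 30.0
```

Run:
```python
from h import *
go((.5294,.1842,.262),199.4)
a=save('scene','a4.png');b=save('side','b4.png');w=save('wrist','w4.png')
z=lambda i,x,y:cv2.resize(i[y:y+75,x:x+100],(400,300),interpolation=cv2.INTER_CUBIC)
cv2.imwrite('pics/z4.png',np.vstack([np.hstack([z(a['pixels'],285,110),z(b['pixels'],245,215)]),cv2.resize(w['pixels'],(400,300)).repeat(1,0).copy() if 0 else np.hstack([cv2.resize(w['pixels'],(400,300)),cv2.resize(w['pixels'][0:150,180:380],(400,300))])]))
```

```text
t 5.2667 tcp [0.5308 0.1808 0.2631] yaw -160.96 F [ 0.2 -1.  -4.8] M [ 0.    0.04 -0.1 ] w 0.25
rot [-0.0005 -0.0014 -0.0062] shift [0.02 0.37 0.11]
```

View pics/z4.png

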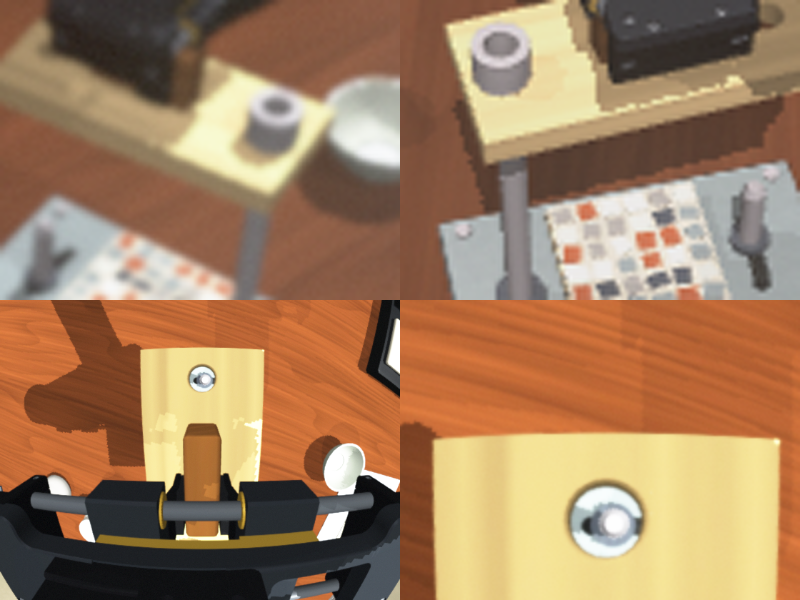

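Through the hole, the wrist view shows the pin top at about (287.5,111), with the hole centred at (283,109). Sleeve top is at scene (353.3,135.5) and side (270.5,225.5).

Run:
```python
from h import *
a,b,w=load('a4.png'),load('b4.png'),load('w4.png')
s1=atz(a,353.25,135.5,.2635);s2=atz(b,270.5,225.5,.2635)
print('sleeve',s1,s2,'rod-sleeve',np.array([.6017,.2067])-s1[:2],np.array([.5966,.2124])-s2[:2])
print('pin',atz(w,287.5,111,.08,True),'hole',atz(w,283,109.3,.2375,True))
go((.5294,.1842,.262),199.4)
```

```text
sleeve [0.60154213 0.20485411 0.2635    ] [0.59944488 0.20472429 0.2635    ] rod-sleeve [0.00015787 0.00184589] [-0.00284488  0.00767571]
pin [0.45202041 0.15842749 0.08      ] hole [0.4553369  0.15471585 0.2375    ]
t 5.4167 tcp [0.531  0.181  0.2636] yaw -160.96 F [-0.3 -0.6 -4.9] M [0.04 0.01 0.01] w 0.252
rot [-0.     -0.0001 -0.0063] shift [0.05 0.36 0.16]
```

Emit:
{"fn": "arm_command", "kwargs": {"deltas": [[0,0,-0.006,0,0.42,0,1],[0,0,-0.006,0,0.42,1.2,1],[0,0,-0.006,0,0.42,2.2,1],[0,0,-0.006,0,0.42,2.6,1],[0,0,-0.006,0,0.42,2.6,1],[0,0,-0.006,0,0.42,2.8,1],[0,0,-0.006,0,0.42,3,1],[0,0,-0.006,0,0.42,3,1]]}}

```text
time_s: 6.08
tcp_pos: [0.5297, 0.186, 0.2335]
ee_rot: [[-0.943, -0.333, -0.0], [-0.333, 0.943, 0.0], [0.0, 0.0, -1.0]]
wrist_force: [0.0, 0.4, -5.1]
gripper_width: 0.252
gripper_force: 30.0
```

Run:
```python
from h import *
a=save('scene','a5.png');b=save('side','b5.png')
go((.5294,.1842,.222),199.4)
z=lambda i,x,y:cv2.resize(i[y:y+75,x:x+100],(400,300),interpolation=cv2.INTER_CUBIC)
cv2.imwrite('pics/z5.png',np.hstack([z(a['pixels'],300,120),z(b['pixels'],235,215)]))
```

```text
t 6.1833 tcp [0.5298 0.1861 0.2338] yaw -160.53 F [ 0.7  0.1 -4.7] M [ 0.01 -0.01  0.03] w 0.252
rot [0.0001 0.0005 0.0013] shift [ 0.1  -0.16  1.18]
```

View pics/z5.png

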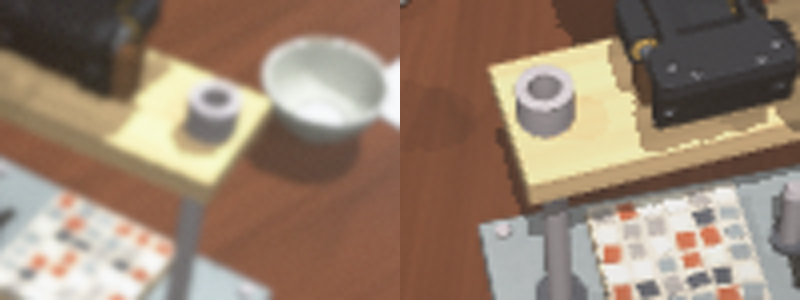

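Run:
```python
from h import *
a,b=load('a5.png'),load('b5.png')
s1=atz(a,353.75,144.3,.2342);s2=atz(b,271.25,236.5,.2342)
print('sleeve',s1,s2,'rod-sleeve',np.array([.6017,.2067])-s1[:2],np.array([.5966,.2124])-s2[:2])
```

```text
sleeve [0.60382216 0.20973704 0.2342    ] [0.59842436 0.21146999 0.2342    ] rod-sleeve [-0.00212216 -0.00303704] [-0.00182436  0.00093001]
```

Emit:
{"fn": "arm_command", "kwargs": {"deltas": [[0,0,0,0.15,-0.07,0,1],[0,0,0,0.15,-0.07,0.3,1],[0,0,0,0.15,-0.07,0.6,1],[0,0,0,0.15,-0.07,0.9,1],[0,0,0,0.15,-0.07,1.2,1],[0,0,0,0.15,-0.07,1.2,1]]}}

```text
time_s: 6.68
tcp_pos: [0.528, 0.1846, 0.2205]
ee_rot: [[-0.943, -0.333, -0.002], [-0.333, 0.943, -0.001], [0.002, -0.0, -1.0]]
wrist_force: [-0.4, -0.2, -5.4]
gripper_width: 0.249
gripper_force: 30.0
```

Run:
```python
from h import *
go((.5294,.1842,.222),199.4)
```

```text
t 6.6833 tcp [0.528  0.1846 0.2205] yaw -160.54 F [-0.4 -0.2 -5.4] M [0.   0.05 0.  ] w 0.249
rot [-0.0002 -0.0019  0.001 ] shift [-0.12 -0.09 -0.15]
```

Emit:
{"fn": "arm_command", "kwargs": {"deltas": [[0,0,0,0,0,0.4,1],[0,0,0,0,0,0.9,1],[0,0,0,0,0,1.4,1],[0,0,0,0,0,1.9,1],[0,0,0,0,0,2.4,1],[0,0,0,0,0,2.9,1],[0,0,0,0,0,3.4,1],[0,0,0,0,0,3.6,1]]}}

```text
time_s: 7.35
tcp_pos: [0.528, 0.1846, 0.1845]
ee_rot: [[-0.943, -0.333, -0.001], [-0.333, 0.943, -0.001], [0.002, -0.0, -1.0]]
wrist_force: [-0.9, -1.3, -5.3]
gripper_width: 0.251
gripper_force: 30.0
```

Run:
```python
from h import *
go((.528,.1846,.14),199.4)
```

```text
t 7.35 tcp [0.528  0.1846 0.1845] yaw -160.54 F [-0.9 -1.3 -5.3] M [-0.03  0.03  0.05] w 0.251
rot [-0.0002 -0.0016  0.001 ] shift [-0.    0.    4.45]
```

Emit:
{"fn": "arm_command", "kwargs": {"deltas": [[0,0,0,0,0,0.5,1],[0,0,0,0,0,1.1,1],[0,0,0,0,0,1.7,1],[0,0,0,0,0,2.3,1],[0,0,0,0,0,2.9,1],[0,0,0,0,0,3.5,1],[0,0,0,0,0,4,1],[0,0,0,0,0,4.2,1]]}}

```text
time_s: 8.02
tcp_pos: [0.528, 0.1846, 0.1424]
ee_rot: [[-0.943, -0.333, -0.002], [-0.333, 0.943, -0.001], [0.002, -0.0, -1.0]]
wrist_force: [0.2, 0.2, -4.6]
gripper_width: 0.247
gripper_force: 30.0
```

Run:
```python
from h import *
go((.528,.1846,.131),199.4)
w=save('wrist','w6.png');a=save('scene','a6.png');b=save('side','b6.png')
z=lambda i,x,y:cv2.resize(i[y:y+75,x:x+100],(400,300),interpolation=cv2.INTER_CUBIC)
cv2.imwrite('pics/z6.png',np.vstack([np.hstack([z(a['pixels'],300,130),z(b['pixels'],235,225)]),np.hstack([cv2.resize(w['pixels'],(400,300)),z(w['pixels'],230,70)])]))
```

```text
t 8.0167 tcp [0.528  0.1846 0.1424] yaw -160.54 F [ 0.2  0.2 -4.6] M [0.01 0.04 0.06] w 0.247
rot [-0.0003 -0.0017  0.0011] shift [-0.    0.    1.14]
```

View pics/z6.png

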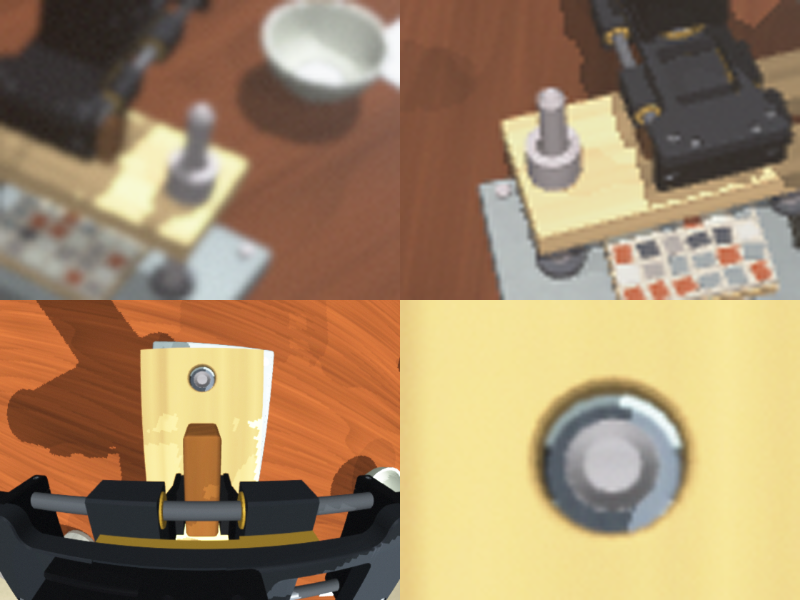

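The rod stands through the sleeve (scene and side). In the wrist view the pin top is at (282.75,111.25) and the hole's upper rim is centred at (282.5,109).

Run:
```python
from h import *
w=load('w6.png'); R=np.array(sense()['ee_rot'])
p=atz(w,282.75,111.25,.08,True);h=atz(w,282.5,109,.1168,True)
print(p,h,'pin-hole in tool mm',(R.T@(p-h)*1000).round(2))
```

```text
[0.4528878  0.15782333 0.08      ] [0.45246678 0.15753839 0.1168    ] pin-hole in tool mm [-0.5   0.14 36.8 ]
```

Emit:
{"fn": "arm_command", "kwargs": {"deltas": [[0,0,0,0,0,0.4,1],[0,0,0,0,0,0.9,1],[0,0,0,0,0,1.4,1],[0,0,0,0,0,1.8,1],[0,0,0,0,0,2.2,1],[0,0,0,0,0,2.6,1],[0,0,0,0,0,3,1],[0,0,0,0,0,3,1]]}}

```text
time_s: 8.83
tcp_pos: [0.5279, 0.1845, 0.1124]
ee_rot: [[-0.943, -0.333, -0.002], [-0.333, 0.943, -0.001], [0.002, -0.0, -1.0]]
wrist_force: [-0.5, 0.2, -5.0]
gripper_width: 0.25
gripper_force: 30.0
```

Emit:
{"fn": "arm_command", "kwargs": {"deltas": [[0,0,0,0,0,0.5,1],[0,0,0,0,0,1,1],[0,0,0,0,0,1.5,1],[0,0,0,0,0,2,1],[0,0,0,0,0,2.4,1],[0,0,0,0,0,2.7,1],[0,0,0,0,0,2.9,1],[0,0,0,0,0,2.9,1]]}}

```text
time_s: 9.5
tcp_pos: [0.5282, 0.1847, 0.084]
ee_rot: [[-0.943, -0.333, -0.001], [-0.333, 0.943, -0.001], [0.001, -0.0, -1.0]]
wrist_force: [-0.4, -0.5, -4.5]
gripper_width: 0.249
gripper_force: 30.0
```

Emit:
{"fn": "arm_command", "kwargs": {"deltas": [[0,0,0,0,0,0.1,1],[0,0,0,0,0,0.2,1],[0,0,0,0,0,0.3,1],[0,0,0,0,0,0.3,1]]}}

```text
time_s: 9.83
tcp_pos: [0.5284, 0.1848, 0.0815]
ee_rot: [[-0.943, -0.333, -0.0], [-0.333, 0.943, -0.0], [0.0, 0.0, -1.0]]
wrist_force: [-0.3, 0.7, -6.0]
gripper_width: 0.25
gripper_force: 30.0
```

Emit:
{"fn": "arm_command", "kwargs": {"deltas": [[0,0,0,0,0,0.05,1],[0,0,0,0,0,0.1,1],[0,0,0,0,0,0.15,1],[0,0,0,0,0,0.15,1],[0,0,0,0,0,0.15,1]]}}

```text
time_s: 10.25
tcp_pos: [0.5285, 0.1848, 0.08]
ee_rot: [[-0.943, -0.333, -0.0], [-0.333, 0.943, -0.0], [0.0, -0.0, -1.0]]
wrist_force: [-0.0, -0.4, -6.5]
gripper_width: 0.248
gripper_force: 30.0
```

Emit:
{"fn": "arm_command", "kwargs": {"deltas": [[0,0,0,0,0,0.05,1],[0,0,0,0,0,0.1,1],[0,0,0,0,0,0.1,1],[0,0,0,0,0,0.1,1]]}}

```text
time_s: 10.58
tcp_pos: [0.5286, 0.1849, 0.0796]
ee_rot: [[-0.943, -0.333, 0.0], [-0.333, 0.943, 0.0], [-0.0, -0.0, -1.0]]
wrist_force: [-1.5, -1.0, -0.1]
gripper_width: 0.25
gripper_force: 30.0
```

Emit:
{"fn": "arm_command", "kwargs": {"deltas": [[0,0,0,0,0,0.05,1],[0,0,0,0,0,0.05,1],[0,0,0,0,0,0.05,0.4],[0,0,0,0,0,0.05,0.2],[0,0,0,0,0,0.05,0],[0,0,0,0,0,0.05,0],[0,0,0,0,0,0.05,0],[0,0,0,0,0,0.05,0]]}}

```text
time_s: 11.25
tcp_pos: [0.5286, 0.1849, 0.0785]
ee_rot: [[-0.943, -0.333, 0.0], [-0.333, 0.943, 0.0], [-0.0, -0.0, -1.0]]
wrist_force: [-0.1, -0.5, 0.8]
gripper_width: 0.487
gripper_force: 0.0
```

Emit:
{"fn": "arm_command", "kwargs": {"deltas": [[0,0,0,0,0,0,0],[0,0,0,0,0,0,0],[0,0,0,0,0,0,0]]}}

```text
time_s: 11.5
tcp_pos: [0.5285, 0.1848, 0.0785]
ee_rot: [[-0.943, -0.333, 0.0], [-0.333, 0.943, -0.0], [0.0, -0.0, -1.0]]
wrist_force: [-0.1, -0.4, -0.2]
gripper_width: 0.496
gripper_force: 0.0
```

Released; rise straight up.

Emit:
{"fn": "arm_command", "kwargs": {"deltas": [[0,0,0,0,0,-1,0],[0,0,0,0,0,-3,0],[0,0,0,0,0,-6,0],[0,0,0,0,0,-9,0],[0,0,0,0,0,-12,0],[0,0,0,0,0,-14.5,0],[0,0,0,0,0,-16,0],[0,0,0,0,0,-16,0]]}}

```text
time_s: 12.17
tcp_pos: [0.5303, 0.1856, 0.2438]
ee_rot: [[-0.943, -0.334, 0.008], [-0.334, 0.943, 0.004], [-0.009, 0.001, -1.0]]
wrist_force: [0.2, -0.1, 0.3]
gripper_width: 0.501
gripper_force: 0.0
```

Run:
```python
from h import *
go((.528,.1846,.24),199.4)
w=save('wrist','w7.png');a=save('scene','a7.png');b=save('side','b7.png')
z=lambda i,x,y:cv2.resize(i[y:y+75,x:x+100],(400,300),interpolation=cv2.INTER_CUBIC)
cv2.imwrite('pics/z7.png',np.vstack([np.hstack([z(a['pixels'],280,140),z(b['pixels'],250,235)]),np.hstack([cv2.resize(w['pixels'],(400,300)),z(w['pixels'],230,70)])]))
```

```text
t 12.1667 tcp [0.5303 0.1856 0.2438] yaw -160.49 F [ 0.2 -0.1  0.3] M [ 0.04 -0.03 -0.04] w 0.501
rot [0.0013 0.0094 0.0019] shift [ 0.25 -0.02  0.38]
```

View pics/z7.png

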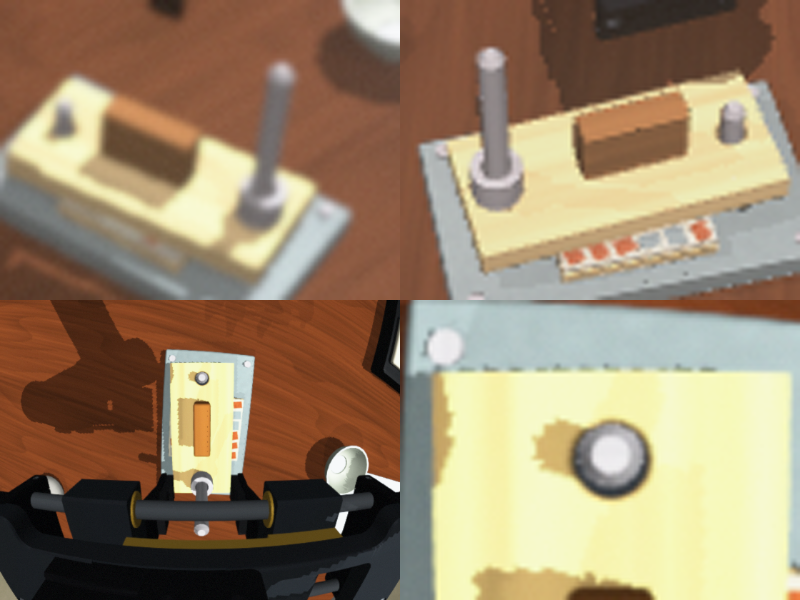

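The platen lies flat on the mosaic. The rod passes through the sleeve, the pin stands through the hole at wrist-crop (610,458), and the gripper is clear.

```bash
python3 -c "
from h import *
print(finish_job())"
```

```text
the job is handed in; nothing more can be done
None
```

The platen is home on the press: sleeve over the rod, pin through the hole, lying flat on the mosaic. I let go and lifted the gripper clear, then handed the job in at about 12 s; the pin lined up by eye, so no separate swing was needed.

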